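Switch the praline chute to the other tub and let the batch run

ROBOT

A 7-joint arm with a two-finger parallel gripper is mounted at the origin on the work surface. World frame = base frame: x ahead of the robot, y to its left, z up, the work surface at z = 0. Lengths are in m, angles in degrees, forces in N, time in s.
With the tool pointing down it reaches from about 0.425 to 0.875 m from the base axis. Payload 8.4 kg.
Tool frame: the origin (TCP) lies between the finger pads; the fingertips stand 19 mm ahead of it and the grasp point (between the pads) is the TCP; z points along the fingers, y is the direction in which the jaws open and shut (so a half turn about z gives the same grasp; the last joint's range is limited). The gripper opens to 87 mm and grips with 3 to 60 N. Pads are 19 mm wide; open, the fingers measure 117 mm over their backs; the gripper's body (75 mm by 190 mm) begins 51 mm behind the grasp point.
Start: joints at [-79.022, 19.091, 2.286, 83.961, -0.768, 76.965, -3.352], TCP at [0.186, 0.623, 0.242] pointing down, gripper open.
Joint ranges: [-147.57, 147.57], [-21.85, 119.76], [-74.77, 79.35], [14.55, 137.4], [-85.83, 265.84], [4.83, 119.75], [-152.11, 152.11]. Speed limits (degrees/s): [127.2, 127.2, 159.86, 159.86, 180, 180, 180].

INTERFACE

Orientations are given as [roll, pitch, yaw] about the fixed x, y, z axes, in that order (R = Rz(yaw) Ry(pitch) Rx(roll)).
In Python, from bench import ctrl gives the robot as it stands.
- The arm moves only by the shell command python3 -m pendant 'ROWS' [OPENING]. ROWS is JSON, a list of rows, each a list of 2 entries, a list of its own where there are three numbers: the shift along the tool's x, y, z in m, then the turn about the tool's z in rad. In form: [[[tx, ty, tz], twist], ...]. A call has exactly 5 rows; each row is the pose to reach, as a shift and turn from the pose commanded when the call began, along the tool's axes at that moment; what a row does not reach only later rows make up. A row lasts 1/12 s, in which the tool goes at most 41.7 mm and 7.16 degrees, less where a joint would pass 70% of its speed; a pose out of reach is approached as far as the arm can. A call with a gripper value outside its range is refused whole. OPENING is the gripper command: -1 is fully open, 1 is shut, values between are in proportion, set as the call begins (- or left out, the last holds). The fingers move at their own pace and stop on an object; the grip force is fixed at half the most. Time passes only in rows, so rows that repeat a pose let the fingers close, or fill a call up. It gives the time, the measured TCP pose, the force and the opening at its end, in the units of the state.
- ctrl.sense(): the state, without advancing time (a new reading comes with each control period).
- ctrl.read_camera(name): name is "side" or "top"; returns the picture (480x640x3 uint8, blue, green, red); there is no depth.
- ctrl.camera_model(name): a dict with "fovy" (degrees; the focal length in pixels is half the picture's height over the tangent of half this angle, whatever the lens; pixels are square), "cx", "cy" (the principal point, pixels), "rvec" (rotation vector, rad) and "tvec" (3), from world to camera coordinates, as OpenCV has them. Camera axes: x right, y down, z forward; pixel columns grow to the right and rows downward; lengths in m; the calibration is good to about 2 mm. A picture is of the moment at which its call begins. camera_model takes no time and is no camera call.
- ctrl.job_done(): hands the job in, once; it reports no verdict.
The state is a dict: "time_s": time; "qpos": joint angles; "joint_vel": joint speeds; "joint_torque": joint torques, N m; "position": TCP position; "ee_rot": TCP orientation; "force": force on the tool from outside, world axes, zero at the start; "wrist_torque": the same for the moment, N m; "finger_gap": finger opening in m.
Only numpy, scipy, OpenCV 4.12 (cv2) and the standard library are available. Lean on these libraries where they do the work, as an engineer would, in place of code of your own. Each camera call takes 0.05 s, during which the arm holds its last target.

TASK

The next batch of wrapped pralines is meant for the other tub than the one the rocking gate feeds now. Press down the raised end of the gate by its red thumb tab until it rocks over its pivot and rests on the other side, then push the blue tab of the feed stop along its guide bars until it is fully open, so that all six pralines roll down into that other tub. Do not touch the pralines, leave the tubs and the other things on the bench where they are, and finish clear of the chute.

Things in the scene. Friction and masses are not known exactly. Their poses are not given: they have to be found in the camera images.
- station: Fixed stainless bench chute. Origin on the worktop below the gate pivot; z up, x along the feed channel (away from the robot, uphill), y towards the left tub. The pivot pin lies along x, 145 mm up. From each end of the gate an open outlet chute (y = +-118 to +-203 mm) leads into a tub. Highest point: the rim of the loading tray at x = 310 mm, 270 mm up.
- feed_lip (a point): Lower end of the feed channel floor, 175 mm above the worktop, at station x = 34 mm, y = 0: here the pralines drop onto the middle of the gate. The channel is 32 mm wide inside, its walls 32 mm high, and rises at 0.2 rad towards +x to a loading tray 110 mm wide.
- gate (a joint): Rocking gate: steel trough 280 mm long (along station y), 60 mm wide, above its pivot pin; a dark tumbler weight above the pin (top 95 mm above it) keeps it fully tipped (+0.25 or -0.25 rad); past level it falls over by itself; 1 N at a tab moves it. Positive: left (+y) end up, feeds the right tub. Negative: right end up, feeds the left tub. Starts on either side.
- press_left (a point): Centre of the top face of the red thumb tab at the left (+y) end of the gate, on its robot side: a plate 34 (x) by 44 (y) by 6 mm, 54 mm to the -x side of the pivot, 115 mm along the trough from its middle, 56 mm above the pin when level; about 228 mm above the worktop when up, 171 mm when down. Free space above and below.
- press_right (a point): The same point on the red thumb tab at the right (-y) end of the gate.
- stop (a joint): Feed stop: a steel blade across the feed channel with a blue push tab on top. 0 = shut, grows to 0.045 m = fully open as the tab is pushed towards station +y; takes 1 to 2 N and stays where it is left. The pralines run once it is about 0.03 open.
- stop_tab (a point): Centre of the top face of the blue push tab of the feed stop: a block 14 (x) by 24 (y) by 34 mm tall, leaning 0.2 rad with the channel. Two guide bars, tops 36 mm below this point, reach 32 mm to the -y and 80 mm to the +y side of the shut tab. Shut, the point is at station x = 58 mm, y = 0, about 257 mm above the worktop.
- praline1: Dark red foil-wrapped praline, a hard ball 28 mm across, about 16 g, origin at its centre; number 1 of 6 waiting in a row in the feed channel behind the feed stop (the lowest).
- praline2: Dark red foil-wrapped praline, a hard ball 28 mm across, about 16 g, origin at its centre; number 2 of 6 waiting in a row in the feed channel behind the feed stop.
- praline3: Dark red foil-wrapped praline, a hard ball 28 mm across, about 16 g, origin at its centre; number 3 of 6 waiting in a row in the feed channel behind the feed stop.
- praline4: Dark red foil-wrapped praline, a hard ball 28 mm across, about 16 g, origin at its centre; number 4 of 6 waiting in a row in the feed channel behind the feed stop.
- praline5: Dark red foil-wrapped praline, a hard ball 28 mm across, about 16 g, origin at its centre; number 5 of 6 waiting in a row in the feed channel behind the feed stop.
- praline6: Dark red foil-wrapped praline, a hard ball 28 mm across, about 16 g, origin at its centre; number 6 of 6 waiting in a row in the feed channel behind the feed stop.
- tub_left: Loose open white plastic tub, 142 mm (x) by 172 mm (y) over the rim, 75 mm high, walls 4 mm, 0.35 kg, standing under the outlet chute at station y = +280 mm; origin at the centre of its underside.
- tub_right: Loose open white plastic tub, 142 mm (x) by 172 mm (y) over the rim, 75 mm high, walls 4 mm, 0.35 kg, standing under the outlet chute at station y = -280 mm; origin at the centre of its underside.
- cake: Bystander: small glazed chocolate cake 60 mm across on an 80 mm square white card, 48 mm high overall; origin at the centre of its underside.
- jar: Bystander: amber glass jar, 68 mm across, 90 mm high; origin at the centre of its underside.
- spatula: Bystander: spatula about 240 mm long lying flat on the worktop; origin near its middle.
Things that resemble listed ones, but are neither listed nor needed, are in the scene too. Leave any brown look-alike of the tub_left alone.

How it is judged:
By the outcome, as a careful person would: the job done as asked, in the order asked, and still so for the second after the job is handed in, with the robot touching nothing.
It also fails if it takes over 45 s, if anything falls off the work surface, if the arm or the gripper's body presses on something with over 40 N, if the wrist force passes 120 N, or if a joint passes its speed limit or range.

## Working session

There is one attempt and no reset: what is moved stays moved. The work goes in short steps, Python scripts to look and compute and a shell command to move; the robot and the scene stay as the last step left them, time stands still between calls to the robot, and variables do not carry over. Pictures are saved under pics/ and viewed, and the job is handed in when it is done.

```bash
mkdir -p pics; ls; python3 - <<'E'
from bench import ctrl
import cv2
for n in ("side","top"):
    cv2.imwrite(f"pics/{n}0.png",ctrl.read_camera(n)); print(ctrl.camera_model(n))
s=ctrl.sense(); print(s)
E
```

```text
pics
{'fovy': 45.199845154561345, 'cx': 310.97030257992355, 'cy': 249.0722208918462, 'rvec': array([ 0.43020403, -2.8162264 ,  1.03695538]), 'tvec': array([0.58439943, 0.20890298, 1.21180864])}
{'fovy': 48.47062038030546, 'cx': 323.1796673538167, 'cy': 248.75849526132194, 'rvec': array([ 2.1666521 , -2.19204229,  0.10720569]), 'tvec': array([0.03099396, 0.62096882, 1.07572651])}
{'time_s': 0.1, 'qpos': array([-79.02257367,  19.12674042,   2.2831037 ,  84.00420773,
        -0.76689347,  76.96665428,  -3.35271756]), 'joint_vel': array([ 0.00254779, -0.00537163,  0.03887691, -0.18279221, -0.00982106,
       -0.00961439, -0.07396358]), 'joint_torque': array([ 3.93619892e-03, -6.57800889e+01,  1.34005487e+00, -4.04708290e+01,
       -5.94915845e-02,  4.08392062e-02,  6.22630660e-05]), 'position': array([0.18626274, 0.62233337, 0.24077403]), 'ee_rot': array([-1.79917817e+02,  5.83184941e-03,  1.63338637e+02]), 'force': array([ 0.43045921,  0.19877531, -0.43808187]), 'wrist_torque': array([-0.01355325, -0.02561415, -0.01317004]), 'finger_gap': 0.08695148925840639}
```

View pics/side0.png

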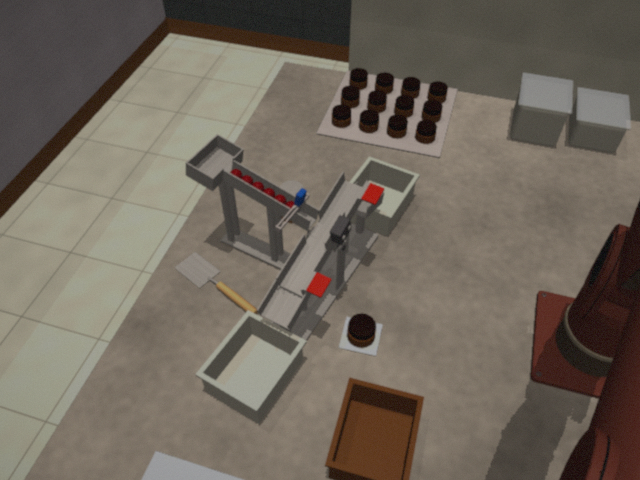

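View pics/top0.png

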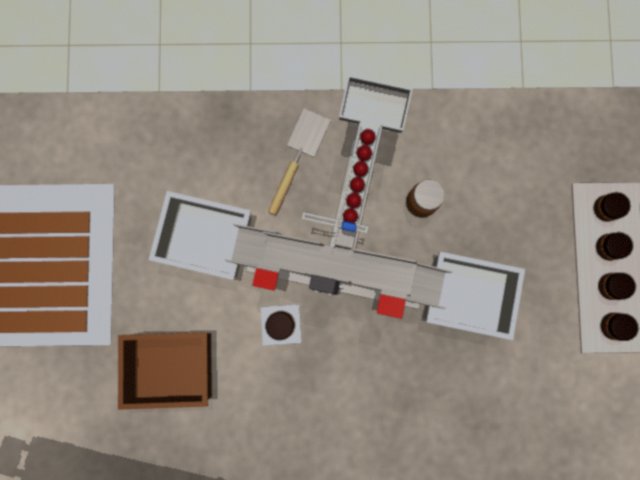

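The side view shows the gate's right tab, at (372,193), apparently higher than the left one at (318,285). In the top view the tabs are at (392,306) and (265,279), and the blue tab is at (349,227). Next I'll triangulate these.

```bash
cat > h.py <<'E'
import cv2, numpy as np
from bench import ctrl
def cam(n):
    m=ctrl.camera_model(n); f=240/np.tan(np.radians(m['fovy']/2))
    K=np.array([[f,0,m['cx']],[0,f,m['cy']],[0,0,1]]); R=cv2.Rodrigues(np.array(m['rvec']))[0]
    return K,R,np.array(m['tvec']).reshape(3,1)
def tri(a,b):
    P=[]
    for n in("side","top"):
        K,R,t=cam(n); P.append(K@np.hstack([R,t]))
    X=cv2.triangulatePoints(P[0],P[1],np.float64(a).reshape(2,1),np.float64(b).reshape(2,1)); return (X[:3]/X[3]).ravel()
def ray(n,uv,z):
    K,R,t=cam(n); c=(-R.T@t).ravel(); d=R.T@np.linalg.inv(K)@np.array([*uv,1.]); return c+d*(z-c[2])/d[2]
def proj(n,p):
    K,R,t=cam(n); v=K@(R@np.array(p).reshape(3,1)+t); return (v[:2]/v[2]).ravel()
def masks(img):
    h=cv2.cvtColor(img,cv2.COLOR_BGR2HSV)
    red=cv2.inRange(h,(0,200,140),(6,255,255))|cv2.inRange(h,(174,200,140),(180,255,255))
    blue=cv2.inRange(h,(100,130,60),(130,255,255))
    return red,blue
def blobs(m,amin=20):
    n,l,s,c=cv2.connectedComponentsWithStats(m)
    return [(int(s[i,4]),s[i,:4].tolist(),c[i].round(1).tolist()) for i in range(1,n) if s[i,4]>=amin]
E
python3 - <<'E'
from h import *
for n in("side","top"):
    im=cv2.imread(f"pics/{n}0.png"); r,b=masks(im); print(n,blobs(r),blobs(b))
s=cv2.imread("pics/side0.png")[150:320,180:430]; t=cv2.imread("pics/top0.png")[180:330,220:470]
cv2.imwrite("pics/crop0.png",np.vstack([cv2.resize(s,(500,340),interpolation=2)[:300],cv2.resize(t,(500,300),interpolation=2)]))
E
```

```text
side [(231, [362, 184, 21, 19], [372.4, 193.5]), (294, [308, 273, 23, 23], [318.4, 284.3])] [(106, [295, 189, 11, 17], [299.7, 196.3])]
top [(330, [254, 270, 23, 19], [265.0, 279.0]), (329, [378, 296, 26, 21], [389.3, 305.5])] [(108, [342, 221, 14, 10], [348.4, 225.8])]
```

View pics/crop0.png

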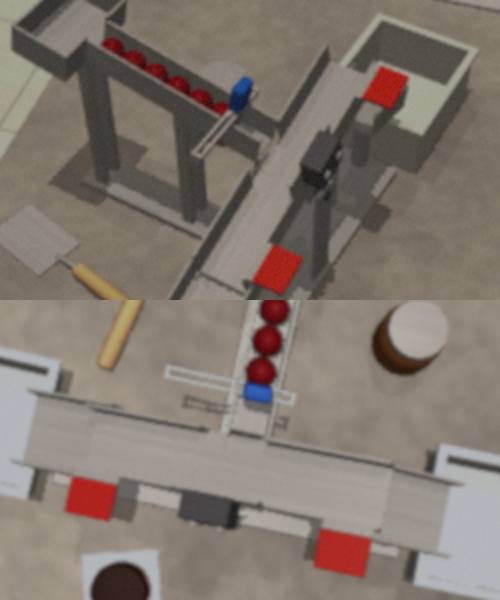

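The crop confirms the right tab is raised and the blue tab is at its shut end, with the long guide-bar side to the left. So the gate now feeds the left tub, and I press the right tab.

```bash
python3 - <<'E'
from h import *
L=tri((318.4,284.3),(265,279)); R=tri((372.4,193.5),(391.5,306)); print("L",L,"R",R)
for n in("side","top"):
    print(n, "reproj", proj(n,L),proj(n,R))
y=(L-R)[:2]; yaw=np.degrees(np.arctan2(-y[0],y[1])); print("yaw",yaw,np.linalg.norm(y))
ex=np.array([np.cos(np.radians(yaw)),np.sin(np.radians(yaw))]); ey=np.array([-ex[1],ex[0]])
# left tab down z=.171, right up .228 by top camera
Lt=ray("top",(265,279),.171); Rt=ray("top",(391.5,306),.228); print("top-only",Lt,Rt)
im=cv2.imread("pics/side0.png"); print("bluetri side/top",tri((300,196.3),(348.6,225.8)))
# station origin estimate: tab coords
from math import cos,sin
def tab(sgn,th): # station coords; rotation about x
    yy,zz=sgn*.115,.056; return np.array([-.054, yy*cos(th)-zz*sin(th), .145+yy*sin(th)+zz*cos(th)])
for nm,sg,W in(("L",1,L),("R",-1,R)):
    p=tab(sg,-.25); print(nm,p,"origin",W[:2]-ex*p[0]-ey*p[1])
E
```

```text
L [0.5555626  0.1299995  0.16971759] R [ 0.50560551 -0.08832798  0.22498553]
side reproj [318.530553  284.3130482] [372.46737588 193.50275971]
top reproj [264.96261914 278.83904019] [391.47872075 305.9055835 ]
yaw -12.888386436989977 0.2239700903514756
top-only [0.55522944 0.12980415 0.171     ] [ 0.5055032  -0.08795249  0.228     ]
bluetri side/top [ 0.63988441 -0.01715523  0.24454008]
L [-0.054       0.12527955  0.17080764] origin [ 0.58025823 -0.00416865]
R [-0.054      -0.09757031  0.22771055] origin [ 0.58000836 -0.00526066]
```

Station origin is at about (0.580, -0.005) with yaw -12.9°. I'll turn the tool by -0.066 rad so its axes line up with the station (tool x = -station x, tool y = +station y), raise it and shut the fingers.

```bash
cat >> h.py <<'E'
O=np.array([.580,-.005]); YAW=np.radians(-12.9)
EX=np.array([np.cos(YAW),np.sin(YAW)]); EY=np.array([-EX[1],EX[0]])
def st():
    s=ctrl.sense(); d=s['position'][:2]-O
    print('t',s['time_s'],'station',(d@EX).round(4),(d@EY).round(4),'tip z',round(s['position'][2]-.019,4),'rpy',s['ee_rot'].round(2),'F',s['force'].round(2),'gap',round(s['finger_gap'],4),'q',s['qpos'].round(0))
E
python3 -m pendant '[[[0,0,-0.03],-0.03],[[0,0,-0.06],-0.066],[[0,0,-0.09],-0.066],[[0,0,-0.09],-0.066],[[0,0,-0.09],-0.066]]' 1; python3 -c "from h import *; st()"
```

```text
time_s: 0.52
position: [0.1865, 0.6233, 0.3333]
ee_rot: [179.8, -0.0, 167.1]
force: [-0.3, 0.5, -0.8]
finger_gap: 0.0618
t 0.5167 station -0.5238 0.5246 tip z 0.3143 rpy [179.82  -0.   167.11] F [-0.28  0.52 -0.85] gap 0.0618 q [-79.  18.   2.  75.  -1.  87.   0.]
```

```bash
python3 -m pendant '[[[-0.032,-0.026,0],0],[[-0.064,-0.052,0],0],[[-0.096,-0.078,0],0],[[-0.128,-0.104,0],0],[[-0.16,-0.13,0],0]]' 1; python3 -m pendant '[[[-0.028,-0.03,0],0],[[-0.056,-0.06,0],0],[[-0.084,-0.09,0],0],[[-0.112,-0.12,0],0],[[-0.14,-0.15,0],0]]';python3 -m pendant '[[[-0.022,-0.034,0],0],[[-0.044,-0.068,0],0],[[-0.066,-0.102,0],0],[[-0.088,-0.136,0],0],[[-0.11,-0.17,0],0]]'; python3 -c "from h import *; st()"
```

```text
time_s: 0.93
position: [0.3139, 0.4581, 0.33]
ee_rot: [-179.9, -0.0, 167.1]
force: [1.2, -0.5, -0.1]
finger_gap: 0.0286
time_s: 1.35
position: [0.4165, 0.2806, 0.3302]
ee_rot: [-179.9, -0.1, 167.1]
force: [0.9, 0.6, 0.3]
finger_gap: 0.0015
time_s: 1.77
position: [0.4854, 0.0905, 0.3303]
ee_rot: [-180.0, -0.1, 167.1]
force: [1.1, 0.6, 0.0]
finger_gap: 0.0002
t 1.7667 station -0.1135 0.0719 tip z 0.3113 rpy [-1.7995e+02 -8.0000e-02  1.6712e+02] F [1.06 0.64 0.05] gap 0.0002 q [-46.  -3.  29.  98.   1.  84.  60.]
```

```bash
python3 -m pendant '[[[-0.014,-0.04,0],0],[[-0.028,-0.08,0],0],[[-0.042,-0.12,0],0],[[-0.056,-0.16,0],0],[[-0.058,-0.182,0],0]]'; python3 -m pendant '[[[0,0,0.02],0],[[0,0,0.04],0],[[0,0,0.06],0],[[0,0,0.06],0],[[0,0,0.06],0]]'; python3 - <<'E'
from h import *
st()
a=ctrl.read_camera("side")[130:330,240:480]; b=ctrl.read_camera("top")[180:380,270:510]
cv2.imwrite("pics/pre.png",cv2.resize(np.hstack([a,b]),(792,330),interpolation=2))
E
```

```text
time_s: 2.18
position: [0.5011, -0.1024, 0.3305]
ee_rot: [-179.9, -0.0, 166.9]
force: [0.1, -0.4, 0.1]
finger_gap: 0.0005
time_s: 2.6
position: [0.5007, -0.0976, 0.2704]
ee_rot: [-179.9, -0.2, 167.1]
force: [-0.0, 0.1, 0.4]
finger_gap: 0.0002
t 2.6 station -0.0566 -0.108 tip z 0.2514 rpy [-1.7993e+02 -1.7000e-01  1.6711e+02] F [-0.02  0.08  0.42] gap 0.0002 q [-35.   1.  42. 102.  -0.  77.  84.]
```

View pics/pre.png

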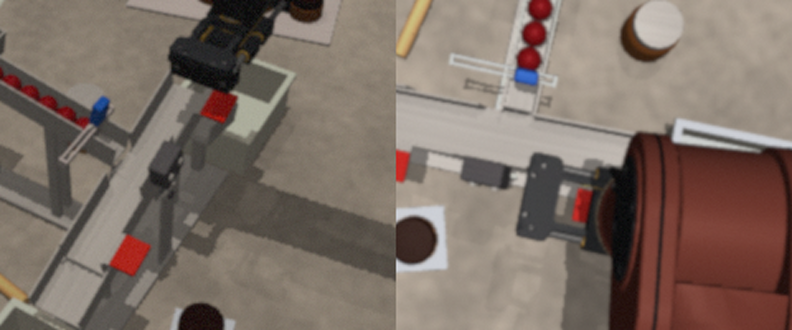

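```bash
python3 - <<'E'
from h import *
p=ctrl.sense()['position'].copy(); print(proj("side",p),proj("top",p)); p[2]-=.019; print(proj("side",p),proj("top",p))
a=ctrl.read_camera("side")[120:240,320:440]
cv2.imwrite("pics/pre2.png",cv2.resize(a,(600,600),interpolation=2))
E
```

```text
[377.12242169 173.87913125] [401.42433466 308.66728008]
[376.35859299 180.83052341] [399.62960423 308.41001371]
```

View pics/pre2.png

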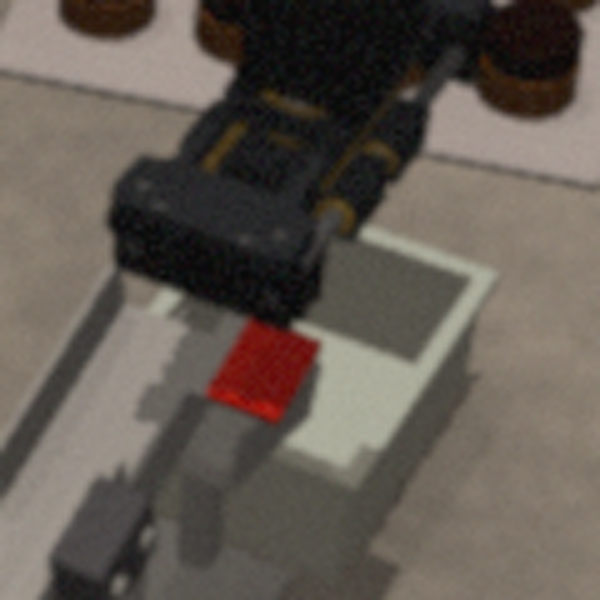

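The fingers are hidden behind the gripper body, and their computed tip lies just above the outer half of the tab. Pressing down gently now.

```bash
python3 -m pendant '[[[0,0,0.006],0],[[0,0,0.012],0],[[0,0,0.018],0],[[0,0,0.024],0],[[0,0,0.030],0]]'; python3 -m pendant '[[[0,0,0.006],0],[[0,-0.002,0.012],0],[[0,-0.004,0.018],0],[[0,-0.006,0.024],0],[[0,-0.008,0.030],0]]'; python3 - <<'E'
from h import *
st()
a=ctrl.read_camera("side")[130:330,240:480]; b=ctrl.read_camera("top")[180:380,220:460]
cv2.imwrite("pics/press.png",cv2.resize(np.hstack([a,b]),(792,330),interpolation=2))
E
```

```text
time_s: 3.17
position: [0.5016, -0.0978, 0.2409]
ee_rot: [-180.0, -0.0, 167.1]
force: [-0.1, -1.5, 1.3]
finger_gap: 0.0003
time_s: 3.58
position: [0.4998, -0.1058, 0.2109]
ee_rot: [-180.0, -0.0, 167.1]
force: [-0.1, 0.3, 0.4]
finger_gap: 0.0005
t 3.5833 station -0.0557 -0.1162 tip z 0.1919 rpy [-1.8000e+02 -1.0000e-02  1.6711e+02] F [-0.14  0.3   0.36] gap 0.0005 q [-34.   4.  43. 107.  -3.  70.  87.]
```

View pics/press.png

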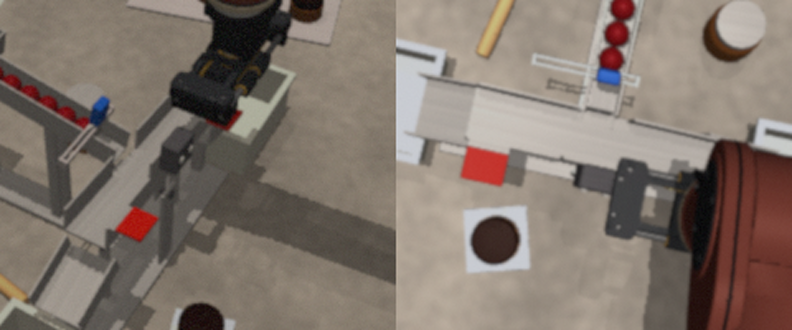

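The gate has rocked over: the left end is up and the right tab has dropped away from the fingers. I'll lift and move above the -y side of the blue tab.

```bash
python3 -m pendant '[[[0,0,-0.025],0],[[0,0,-0.05],0],[[0,0,-0.075],0],[[0,0,-0.1],0],[[0,0,-0.118],0]]'; python3 -m pendant '[[[-0.028,0.017,0],0],[[-0.056,0.035,0],0],[[-0.085,0.052,0],0],[[-0.114,0.070,0],0],[[-0.114,0.070,0],0]]'; python3 - <<'E'
from h import *
st()
A=ctrl.read_camera("side");B=ctrl.read_camera("top"); cv2.imwrite("pics/s3.png",A); cv2.imwrite("pics/t3.png",B)
for im in (A,B): r,b=masks(im); print(blobs(r),blobs(b))
cv2.imwrite("pics/above.png",cv2.resize(np.hstack([A[130:330,240:480],B[180:380,220:460]]),(792,330),interpolation=2))
p=ctrl.sense()['position'].copy(); p[2]-=.019; print(proj("side",p),proj("top",p))
E
```

```text
time_s: 4.1
position: [0.5003, -0.1057, 0.332]
ee_rot: [180.0, 0.1, 167.1]
force: [-0.8, 0.2, 0.9]
finger_gap: 0.0004
time_s: 4.52
position: [0.631, -0.0576, 0.3262]
ee_rot: [-179.9, -0.2, 167.5]
force: [-0.7, 1.5, -0.8]
finger_gap: 0.0008
t 4.5167 station 0.0615 -0.0398 tip z 0.3072 rpy [-1.7987e+02 -1.5000e-01  1.6748e+02] F [-0.66  1.53 -0.79] gap 0.0008 q [-31.  19.  43.  80. -12.  86.  88.]
[(67, [371, 200, 14, 8], [377.9, 203.1]), (224, [314, 248, 24, 17], [325.5, 256.3])] [(119, [295, 189, 11, 17], [299.9, 196.8])]
[(23, [365, 132, 6, 6], [367.7, 134.3]), (24, [362, 148, 6, 7], [364.4, 151.0]), (24, [358, 165, 6, 6], [360.6, 167.3]), (21, [355, 180, 6, 7], [357.6, 183.1]), (358, [265, 271, 25, 21], [277.0, 281.2])] [(32, [342, 227, 13, 4], [348.1, 228.4])]
[312.49590963 158.93052901] [379.97710119 227.8609984 ]
```

View pics/above.png

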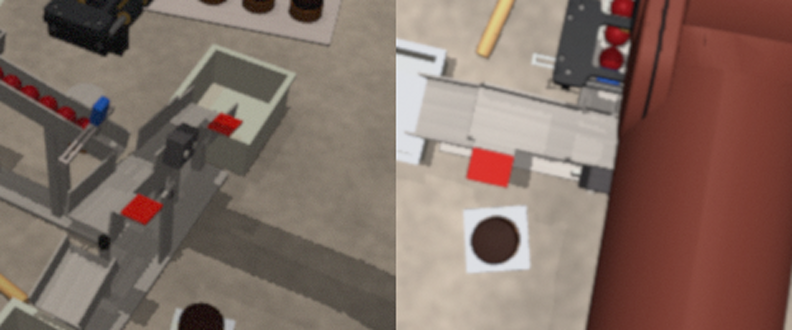

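The gate is resting fully over (left tab centroid at (325,256) in the side view) and the stop is still shut. Lowering beside the blue tab.

```bash
python3 -m pendant '[[[0,0,0.02],0],[[0,0,0.04],0],[[0,0,0.055],0],[[0,0,0.065],0],[[0,0,0.075],0]]'; python3 - <<'E'
from h import *
st()
A=ctrl.read_camera("side")
p=ctrl.sense()['position'].copy(); p[2]-=.019; print(proj("side",p))
cv2.imwrite("pics/beside.png",cv2.resize(A[120:260,230:400],(680,560),interpolation=2))
E
```

```text
time_s: 5.03
position: [0.626, -0.0633, 0.2547]
ee_rot: [180.0, 0.0, 167.1]
force: [-0.2, 0.4, -0.2]
finger_gap: 0.0003
t 5.0333 station 0.0579 -0.0466 tip z 0.2357 rpy [1.7996e+02 4.0000e-02 1.6707e+02] F [-0.15  0.44 -0.15] gap 0.0003 q [-31.  19.  42.  88. -13.  78.  89.]
[313.59750445 186.63571383]
```

View pics/beside.png

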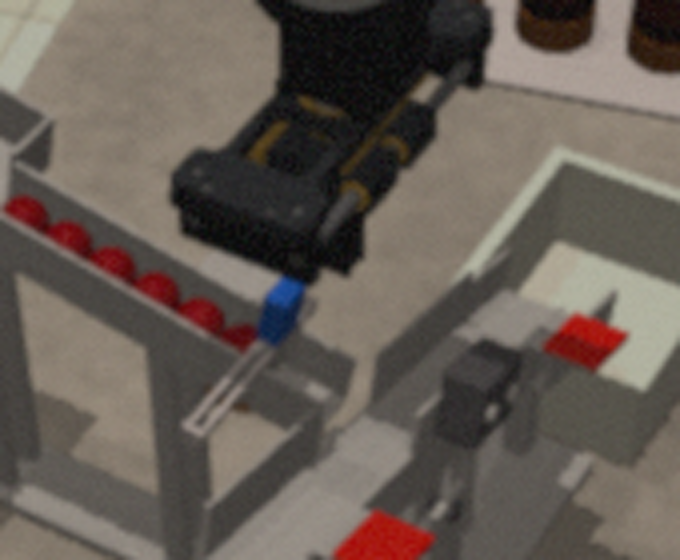

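```bash
python3 -m pendant '[[[0,0.009,0],0],[[0,0.018,0],0],[[0,0.027,0],0],[[0,0.036,0],0],[[0,0.045,0],0]]'; python3 - <<'E'
from h import *
st()
A=ctrl.read_camera("side"); print(blobs(masks(A)[1]))
cv2.imwrite("pics/push1.png",cv2.resize(A[120:260,230:400],(680,560),interpolation=2))
for s in (0,.03,.045):
    q=O+EX*.058+EY*s; print(s,proj("side",[*q,.242]))
E
```

```text
time_s: 5.5
position: [0.6373, -0.0177, 0.2553]
ee_rot: [180.0, 0.1, 167.2]
force: [0.6, -1.4, 1.2]
finger_gap: 0.0006
t 5.5 station 0.0587 0.0004 tip z 0.2363 rpy [1.7999e+02 6.0000e-02 1.6716e+02] F [ 0.63 -1.43  1.23] gap 0.0006 q [-34.  20.  41.  86. -13.  78.  85.]
[(32, [296, 195, 6, 8], [298.4, 198.2]), (27, [290, 204, 9, 8], [293.5, 208.0])]
0 [301.77833559 197.29132434]
0.03 [294.02839427 206.44549893]
0.045 [290.06807678 211.12339728]
```

View pics/push1.png

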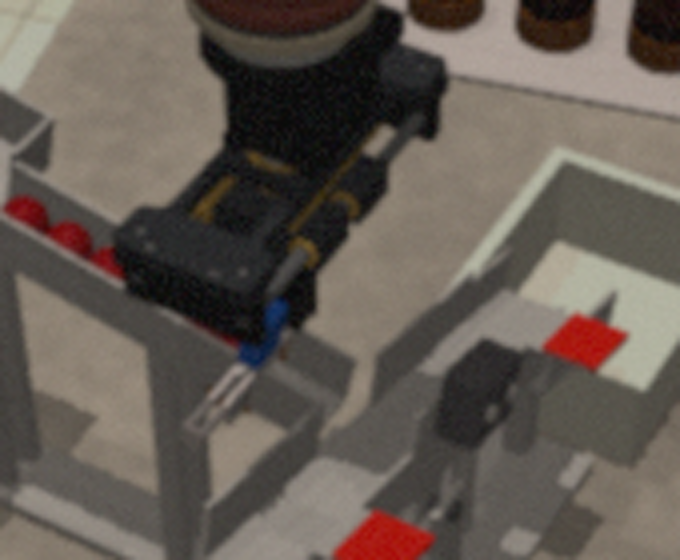

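```bash
python3 -m pendant '[[[0,0.006,0],0],[[0,0.012,0],0],[[0,0.016,0],0],[[0,0.018,0],0],[[0,0.019,0],0]]'; python3 - <<'E'
from h import *
st()
A=ctrl.read_camera("side"); print(blobs(masks(A)[1],8))
cv2.imwrite("pics/push2.png",cv2.resize(A[120:260,230:400],(680,560),interpolation=2))
E
```

```text
time_s: 5.97
position: [0.641, -0.0, 0.2545]
ee_rot: [-180.0, 0.0, 167.1]
force: [0.5, -1.0, 0.5]
finger_gap: 0.0004
t 5.9667 station 0.0584 0.0185 tip z 0.2355 rpy [-179.99    0.    167.13] F [ 0.52 -1.    0.48] gap 0.0004 q [-35.  21.  41.  86. -14.  78.  84.]
[(61, [285, 201, 12, 16], [291.5, 208.3])]
```

View pics/push2.png

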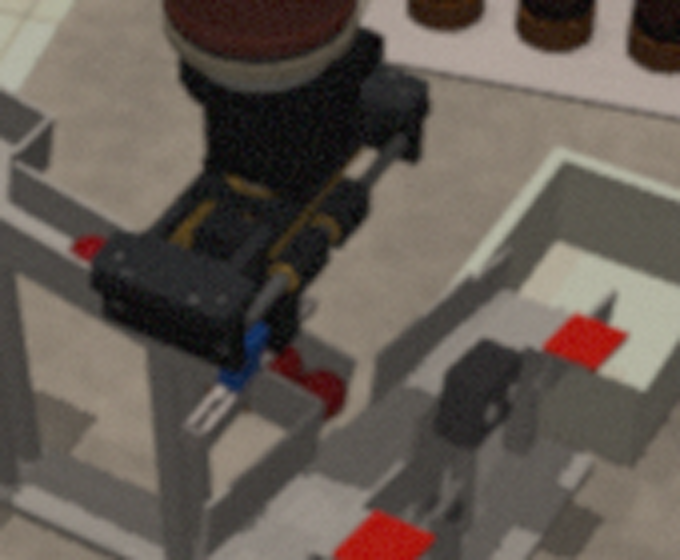

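The pralines are running. Contact force is still only about 1 N, so I'll push on in small steps to the end stop.

```bash
python3 -m pendant '[[[0,0.0005,0],0],[[0,0.001,0],0],[[0,0.0015,0],0],[[0,0.002,0],0],[[0,0.002,0],0]]'; python3 - <<'E'
from h import *
st()
A=ctrl.read_camera("side"); print(blobs(masks(A)[1],8))
E
```

```text
time_s: 6.43
position: [0.6413, 0.0016, 0.2545]
ee_rot: [-180.0, -0.0, 167.1]
force: [-0.0, -0.8, 0.8]
finger_gap: 0.0005
t 6.4333 station 0.0583 0.0201 tip z 0.2355 rpy [-1.8000e+02 -1.0000e-02  1.6711e+02] F [-0.01 -0.82  0.82] gap 0.0005 q [-35.  21.  41.  86. -14.  78.  84.]
[(61, [284, 201, 13, 17], [291.0, 209.1])]
```

```bash
python3 -m pendant '[[[0,0.0005,0],0],[[0,0.001,0],0],[[0,0.0015,0],0],[[0,0.002,0],0],[[0,0.002,0],0]]'; python3 -c "from h import *; st()"; python3 -m pendant '[[[0,0.0005,0],0],[[0,0.001,0],0],[[0,0.0015,0],0],[[0,0.002,0],0],[[0,0.002,0],0]]'; python3 - <<'E'
from h import *
st()
A=ctrl.read_camera("side"); print(blobs(masks(A)[1],8))
cv2.imwrite("pics/push3.png",cv2.resize(A[120:260,230:400],(680,560),interpolation=2))
E
```

```text
time_s: 6.9
position: [0.6418, 0.0038, 0.2546]
ee_rot: [180.0, -0.0, 167.1]
force: [0.2, 0.1, -0.0]
finger_gap: 0.0008
t 6.9 station 0.0583 0.0223 tip z 0.2356 rpy [180.    -0.   167.13] F [ 0.23  0.11 -0.05] gap 0.0008 q [-35.  21.  41.  86. -14.  79.  84.]
time_s: 7.32
position: [0.6423, 0.0057, 0.2546]
ee_rot: [180.0, 0.0, 167.1]
force: [0.3, -1.1, -0.0]
finger_gap: 0.0005
t 7.3167 station 0.0583 0.0243 tip z 0.2356 rpy [180.     0.   167.13] F [ 0.25 -1.06 -0.03] gap 0.0005 q [-35.  21.  41.  86. -14.  79.  83.]
[(61, [283, 202, 13, 17], [290.0, 210.0])]
```

View pics/push3.png

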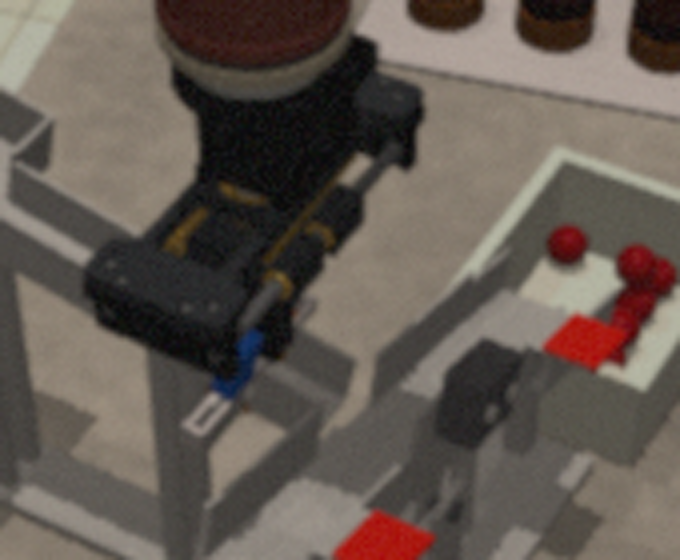

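```bash
python3 -m pendant '[[[0,0.0005,0],0],[[0,0.001,0],0],[[0,0.0015,0],0],[[0,0.002,0],0],[[0,0.002,0],0]]'; python3 -c "from h import *; st()"; python3 -m pendant '[[[0,0.0005,0],0],[[0,0.001,0],0],[[0,0.0015,0],0],[[0,0.002,0],0],[[0,0.002,0],0]]'; python3 - <<'E'
from h import *
st()
A=ctrl.read_camera("side"); print(blobs(masks(A)[1],8))
E
```

```text
time_s: 7.78
position: [0.6427, 0.0075, 0.2545]
ee_rot: [-180.0, -0.0, 167.1]
force: [-0.8, -1.7, 0.6]
finger_gap: 0.0003
t 7.7833 station 0.0583 0.0262 tip z 0.2355 rpy [-179.99   -0.    167.12] F [-0.77 -1.73  0.61] gap 0.0003 q [-35.  21.  41.  86. -14.  79.  83.]
time_s: 8.2
position: [0.6429, 0.008, 0.2545]
ee_rot: [-179.9, -0.0, 167.0]
force: [-0.8, -6.1, 0.5]
finger_gap: 0.0005
t 8.2 station 0.0584 0.0267 tip z 0.2355 rpy [-1.7990e+02 -1.0000e-02  1.6704e+02] F [-0.8  -6.05  0.5 ] gap 0.0005 q [-35.  21.  41.  85. -14.  79.  83.]
[(41, [289, 203, 6, 11], [291.2, 207.5]), (19, [283, 215, 8, 5], [286.4, 216.9])]
```

The force rose to 6 N with no further travel, so the stop is at its end. Backing off, lifting and moving clear.

```bash
python3 -m pendant '[[[0,-0.006,0],0],[[0,-0.015,0],0],[[0,-0.015,-0.03],0],[[0,-0.015,-0.06],0],[[0,-0.015,-0.09],0]]';  python3 -m pendant '[[[0.035,0,0],0],[[0.07,0,0],0],[[0.105,0,0],0],[[0.14,0,0],0],[[0.175,0,0],0]]'; python3 -m pendant '[[[0.015,0.04,0],0],[[0.025,0.08,0],0],[[0.035,0.12,0],0],[[0.045,0.16,0],0],[[0.055,0.2,0],0]]'; python3 -m pendant '[[[0.03,0.03,0],0],[[0.06,0.06,0],0],[[0.09,0.09,0],0],[[0.12,0.12,0],0],[[0.15,0.15,0],0]]';python3 -m pendant '[[[0,0,0],0],[[0,0,0],0],[[0,0,0],0],[[0,0,0],0],[[0,0,0],0]]'; python3 - <<'E'
from h import *
st()
A=ctrl.read_camera("side");B=ctrl.read_camera("top"); cv2.imwrite("pics/fs.png",A); cv2.imwrite("pics/ft.png",B)
for im in (A,B): r,b=masks(im); print(blobs(r),blobs(b))
E
```

```text
time_s: 8.67
position: [0.6393, -0.0056, 0.3456]
ee_rot: [180.0, -0.0, 167.1]
force: [0.2, 0.7, 0.3]
finger_gap: 0.0006
time_s: 9.08
position: [0.4676, 0.0337, 0.3444]
ee_rot: [180.0, 0.0, 167.1]
force: [-0.3, -0.3, 0.4]
finger_gap: 0.0005
time_s: 9.5
position: [0.4596, 0.2428, 0.345]
ee_rot: [179.9, -0.0, 167.1]
force: [0.8, 0.2, 0.8]
finger_gap: 0.0002
time_s: 9.92
position: [0.3481, 0.4188, 0.3449]
ee_rot: [179.9, -0.0, 167.1]
force: [1.3, 0.7, -0.9]
finger_gap: 0.0007
time_s: 10.33
position: [0.3506, 0.4162, 0.3449]
ee_rot: [180.0, 0.0, 167.0]
force: [0.9, 0.9, -0.2]
finger_gap: 0.0007
t 10.3333 station -0.3177 0.3594 tip z 0.3259 rpy [1.7997e+02 1.0000e-02 1.6697e+02] F [ 0.86  0.87 -0.15] gap 0.0007 q [-69.   4.  16.  90.  -1.  86.  24.]
[(79, [367, 200, 12, 10], [373.3, 204.4]), (228, [314, 248, 24, 17], [325.6, 256.4])] [(126, [283, 202, 11, 18], [288.0, 210.3])]
[(389, [264, 271, 26, 21], [276.7, 281.1]), (338, [390, 299, 22, 20], [400.5, 308.7])] [(98, [316, 216, 13, 9], [321.9, 220.1])]
```

View pics/fs.png

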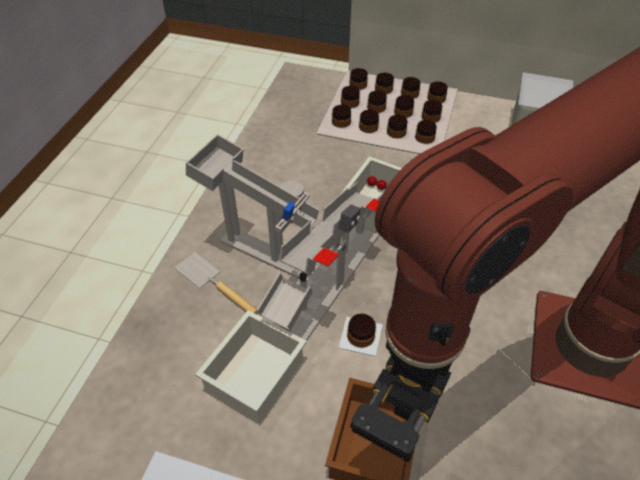

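View pics/ft.png

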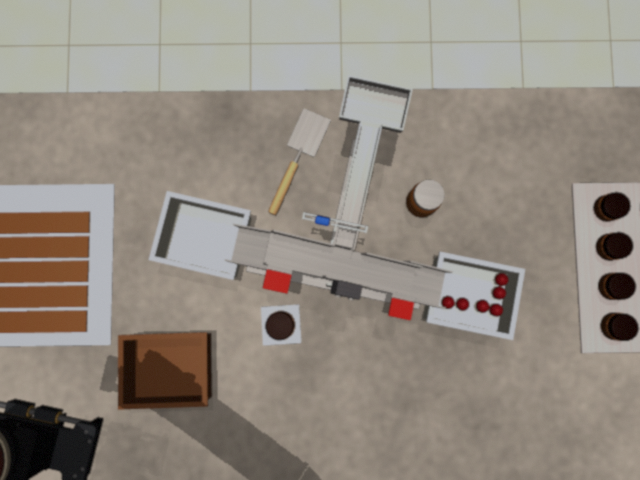

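The top view shows all six pralines in the right tub, at (502,280), (500,293), (447,302), (462,304), (482,306) and (496,310). The channel is empty and the other things look unmoved. One quick check of the stop travel, then I hand it in.

```bash
python3 - <<'E'
from h import *
print("stop travel",np.linalg.norm(ray("top",(321.9,220.1),.25)-ray("top",(348.4,225.8),.25)))
L=tri((325.6,256.4),(276.7,281.1)); print("left tab now",L)
print(ctrl.job_done())
E
```

```text
stop travel 0.044965887475744905
left tab now [0.54964647 0.10452614 0.22680109]
the job is handed in; nothing more can be done
None
```

The gate now feeds the right tub and all six pralines are in it. I pressed the raised right tab until the gate rocked over. Then I pushed the blue tab of the feed stop to its end and moved the arm clear. I handed the job in shortly after 10.3 s on the robot's clock.

- **Gate:** it rests on the other side, with the left tab at 227 mm (expected 228 mm).
- **Feed stop:** it travelled 45.0 mm, which is fully open. The push force rose to about 6 N at the end stop.
- **Pralines:** the last top view shows six in the right tub and none left in the channel.
- **Surroundings:** the tubs, cake, jar and spatula look unmoved in the before and after top views. I compared these by eye only.

One thing disagreed: the finger had to go about 8 mm further than I worked out before the stop reached its end. I pushed on in small steps until the force rose. No other check failed.

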